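Set the grow light one hole farther out and switch it on

ROBOT

A 7-joint arm with a two-finger parallel gripper is mounted at the origin on the work surface. World frame = base frame: x ahead of the robot, y to its left, z up, the work surface at z = 0. Lengths are in m, angles in rad, forces in N, time in s.
With the tool pointing down it reaches from about 0.4 to 0.85 m from the base axis. Payload 10.4 kg.
Tool frame: the origin (TCP) lies on the centre line of the jaws, within the pads' length; the fingertips stand 14 mm ahead of it and the grasp point (between the pads) lies 5 mm behind it (tip_reach is the z of the fingertips in the tool frame, in m); z points along the fingers, x is the direction in which the jaws open and shut, and the axes are right-handed (so a half turn about z gives the same grasp; the last joint's range is limited). The gripper opens to 87 mm and grips with 3 to 60 N. Pads are 19 mm wide; open, the fingers measure 117 mm over their backs; the gripper's body (75 mm by 190 mm) begins 51 mm behind the grasp point.
Start: joints at [1.08, 0.332, -0.065, 1.46, 0.022, 1.35, -0.088], TCP at [0.282, -0.558, 0.201] pointing down, gripper open.
Joint ranges: [-2.6, 2.6], [-0.5, 2.12], [-1.47, 1.34], [0.16, 2.42], [-1.27, 4.41], [0.06, 2.06], [-2.6, 2.6]. Speed limits (rad/s): [2.22, 2.22, 2.79, 2.79, 3.14, 3.14, 3.14].

INTERFACE

Orientations are given as a unit quaternion [x, y, z, w].
In Python, from bench import * gives the robot as it stands.
- The arm moves only by the tool carry_out, never from a script. Its argument "rows" is a list of rows, each a list of 5 numbers: the closure, from -1 (fully open) to 1 (shut), so that 0 is half open, then the shift along the tool's x, y, z in units of 30 mm (1.0 is 30 mm), then the turn about the tool's z in units of 5 degrees (1.0 is 5 degrees). In form: [[jaw, x, y, z, turn], ...]. A call has 1 to 20 rows; each row shifts and turns the pose as measured when the row begins, along the tool's axes as they then stand; what a row does not reach is not made up. A row lasts 1/12 s, in which the tool goes at most 41.7 mm and 7.16 degrees, less where a joint would pass 70% of its speed; a pose out of reach is approached as far as the arm can. A call is refused whole if a number of a shift passes 1 or a number of a turn 1, either way. A call with a gripper value outside its range is refused whole. The fingers move at their own pace and stop on an object; "force" is the grip in N (left out, the last holds). Time passes only in rows, so rows that do not move let the fingers close. It gives the time, the measured TCP pose, the force and the opening at its end, in the units of the state.
- read_state(): the state, without advancing time (a new reading comes with each control period).
- camera(name): name is "scene" or "top"; returns the picture (480x640x3 uint8, blue, green, red); there is no depth.
- camera_info(name): a dict with "fx", "fy", "cx", "cy" (pixels), "dist_coeffs" ([k1, k2, p1, p2, k3] as OpenCV has them; the pictures are not rectified), "extrinsics" (4x4, takes a point from camera to world coordinates). Camera axes: x right, y down, z forward; pixel columns grow to the right and rows downward; lengths in m; the calibration is good to about 2 mm. A picture is of the moment at which its call begins. camera_info takes no time and is no camera call.
- close_job(): hands the job in, once; it reports no verdict.
Trained networks look in the newest picture that a camera, given by its name, has taken for a name from the list of things; names that differ only in an ending like _2 or _b are one class to them, and where a whole thing is asked for, a point or a joint stands for the part that bears it (a point fixed in the world has none). Each returns a list of dicts, best first, with "conf" (0 to 1); they miss things now and then, are a little off and sometimes report something else, mostly with a low value. They report only what shows in the picture. A call takes as long as a camera call.
- recognise(query, camera): "box" ([centre column, centre row, width, height] in pixels, round what is visible of it).
- silhouettes(query, camera): "mask" (480x640 bool, what is visible of it) and "box" ([centre column, centre row, width, height] in pixels, round what is visible of it).
- pinpoint(query, camera): "xy" ([column, row] in pixels: a listed point, or the origin of a listed thing).
The state is a dict: "time": time; "joint_positions": joint angles; "joint_vel": joint speeds; "joint_torque": joint torques, N m; "ee_pos": TCP position; "eef_rot": TCP orientation; "ft_force": force on the tool from outside, world axes, zero at the start; "torque": the same for the moment, N m; "width": finger opening in m.
Only numpy, scipy, OpenCV 4.12 (cv2) and the standard library are available. Lean on these libraries where they do the work, as an engineer would, in place of code of your own. Each camera call takes 0.05 s, during which the arm holds its last target. There are 200 camera calls.

TASK

The grow light does not reach over the seedling pot yet: squeeze in the two red spring buttons on its boom and slide the lamp outward to the very next hole, stopping as soon as the buttons pop out and the tube comes up against them, then pull it gently back to prove that it has locked. Never force the tube against the buttons. After that, switch the light on at the toggle (down is on), and leave the other things on the bench where they are.

Things in the scene. Friction and masses are not known exactly. Their poses are not given: they have to be found in the camera images.
- stand: Fixed grow-light stand: a grey 100 mm flange screwed to the bench, a 25 mm steel post and a black clamp head 48 x 50 x 52 mm (top at 226 mm). Origin on the bench under the post, z up. The horizontal telescoping boom leaves the head along the stand's own -y, its axis 200 mm above the bench.
- outer_tube: Dark grey outer tube of the boom, the part that slides: 30 mm square, 2 mm wall, 280 mm long, level, along its own y (outward is -y), lamp at its outer end. Each side (own +x and -x) has three 15 mm holes 40 mm apart, a white line over each on top. Origin on the tube axis at the outermost holes, 100 mm from its inner end. A glide inside drags on it: 2 to 5 N, different each time.
- boom (a joint): How far the outer tube has been slid outward from where the buttons stand in the outermost holes, m: 0 there, 0.040 in the next hole pair, 0.080 in the last. About 1.5 mm of play either way in each.
- clip: Spring clip in the fixed inner tube with the two red buttons, one on each side (its own -x and +x) of the outer tube; at the start they stand in the outermost holes. Origin on the tube axis, midway between the buttons; axes as the stand's; it does not move. Standing buttons bend if the tube is pushed or pulled against them with 14 N; 5 to 9 N is right for seating it and for proving the lock.
- button_near (a joint): How far the button on the stand's -x side is pressed in, m: 0 fully out, 0.005 flush with the outside of the tube, 0.007 under its wall, 0.008 end of travel. Too light a squeeze is no use: 20 to 40 N from the fingers does it and does not harm the tube.
- button_far (a joint): The same for the button on the stand's +x side.
- lamp_centre (a point): Centre of the underside of the lamp: an aluminium LED panel 100 mm along the boom, 240 mm across it, its underside 46 mm below the tube's axis; moves with the outer tube.
- switch (a joint): Toggle lever on the front of the white power pedestal, rad: 0 up (off), 0.6 down (on). It snaps over the middle by itself either way; up to 7 N at its tip.
- switch_tip (a point): Centre of the black ball end (12 mm) of the toggle lever, 31 mm from its pivot. The pivot lies in the pedestal's front plate 80 mm above the bench; the lever points out of the front, 0.3 rad above level when off and 0.3 rad below level when on, so the tip goes down 18 mm.
- pedestal: White bench power pedestal, fixed, 90 mm deep, 110 mm wide, 120 mm high, with a foot plate 110 x 130 x 4 mm. Origin under its centre; its own -x is the front, which carries the switch plate 49 mm in front of the origin; the toggle is in the middle of the width.
- pot: Terracotta pot, 76 mm across and 60 mm high, with a seedling 95 mm high over all; stands on the saucer under where the lamp is to go. Origin in the middle of its foot.
- saucer: White ceramic saucer, 130 mm across, 18 mm high, under the pot. Origin in the middle of its foot.
- jar: Empty glass mason jar with its steel lid on, 84 mm across, 140 mm high, upright. Origin in the middle of its foot.
- rake: Orange plastic hand rake, 275 mm long, lying on the bench. Origin near its middle.
- stakes: Bundle of bamboo plant stakes, 320 mm long, held by a green clip, lying on the bench at the back. Origin in its middle.
- spray: Spray bottle, pale green, 76 mm across, 197 mm high, upright. Origin in the middle of its foot.
- button_near_tip (a point): Where the tip of the button on the stand's -x side is when out, 20 mm from the tube axis (fixed point). Buttons are domed, 12 mm across, 5 mm proud of the tube; each takes 2 N to start and 2.7 N to press flush. Pressed flush by fingers flat on the tube's sides, their round tops slip under the holes' edges when the tube is pushed outward with about 8 N on top of the drag.
- button_far_tip (a point): The same for the button on the stand's +x side. Once the tube is 8 mm on, both buttons stay in under its wall without the fingers, until the next holes come over them.

How it is judged:
On the way, in this order (a step that is already met when the one before it is completed fails the run):
1. both buttons pressed in under the tube's wall and the tube sliding outward (value of joint each of button_near, button_far above 0.0045 m and value of joint boom between 0.008 and 0.034 m), for 0.1 s.
2. both buttons popped out in the next holes and the tube brought up against them, going outward, with at least 4 N (contact force between clip and outer_tube above 4 N and value of joint each of button_near, button_far below 0.0012 m and value of joint boom between 0.0404 and 0.043 m), for 0.1 s.
3. the tube pulled back against the popped-out buttons with at least 4 N (contact force between clip and outer_tube above 4 N and value of joint boom between 0.037 and 0.0396 m and value of joint each of button_near, button_far below 0.0012 m), for 0.1 s.
4. the light switched on (value of joint switch above 0.45 rad), for 0.2 s.
At the end, for the whole second after the job is handed in: The boom stands one hole farther out (0.040 m, within 3 mm), both buttons are fully out (within 1.2 mm) and the toggle is down (over 0.45 rad) (value of joint boom between 0.037 and 0.043 m and value of joint each of button_near, button_far below 0.0012 m and value of joint switch above 0.45 rad); the robot touches nothing.
It fails at once if the tube forced with 14 N or more against buttons that are not pressed in (contact force between clip and outer_tube above 14 N and value of joint any of button_near, button_far below 0.0035 m).
It fails at once if the boom carried past the next hole (value of joint boom above 0.05 m).
It fails at once if the switch turned on before the boom is locked in the next hole (value of joint switch above 0.45 rad and value of joint boom below 0.036 m).
It fails at once if a bystander on the bench moved by more than 20 mm (distance of any of pot, saucer, jar, rake, stakes, spray from where it was at the start of the episode above 0.02 m).
It also fails if it takes over 70 s, if anything falls off the work surface, if the arm or the gripper's body presses on something with over 40 N, if the wrist force passes 120 N, or if a joint passes its speed limit or range.

## Working session

There is one attempt and no reset: what is moved stays moved. The work goes in short steps, Python scripts to look and compute and a tool call to move; the robot and the scene stay as the last step left them, time stands still between calls to the robot, and variables do not carry over. Pictures are saved under pics/ and viewed, about 8 in all and at most 12, crops included, and the job is handed in when it is done.

Besides the shell and the picture viewer there is one more tool, called after ">>>" by a JSON object that holds its "fn" and its "kwargs", one argument or row to a line. carry_out: Moves the arm, as the interface text tells. Its arguments: {"type":"object","properties":{"rows":{"type":"array","items":{"type":"array","items":{"type":"number"}}},"force":{"type":"number"}},"required":["rows"]}

```bash
mkdir -p pics; cat > h.py <<'E'
from bench import *
import numpy as np, cv2
from scipy.spatial.transform import Rotation as R
def ray(cam,uv):
    i=camera_info(cam);K=np.array([[i['fx'],0,i['cx']],[0,i['fy'],i['cy']],[0,0,1]])
    n=cv2.undistortPoints(np.array([[uv]],float),K,np.array(i['dist_coeffs']))[0,0]
    T=np.array(i['extrinsics']);return T[:3,3],T[:3,:3]@np.array([n[0],n[1],1])
def atz(cam,uv,z):
    o,d=ray(cam,uv);return o+d*(z-o[2])/d[2]
def tri(uv1,uv2):
    o,d=ray('scene',uv1);p,e=ray('top',uv2)
    s=np.linalg.lstsq(np.c_[d,-e],p-o,rcond=None)[0];a=o+d*s[0];b=p+e*s[1]
    return (a+b)/2,np.linalg.norm(a-b)
def proj(cam,P):
    i=camera_info(cam);K=np.array([[i['fx'],0,i['cx']],[0,i['fy'],i['cy']],[0,0,1]])
    T=np.linalg.inv(np.array(i['extrinsics']))
    return cv2.projectPoints(np.array(P,float).reshape(-1,3),cv2.Rodrigues(T[:3,:3])[0],T[:3,3],K,np.array(i['dist_coeffs']))[0][:,0]
E
python3 - <<'E'
from h import *
np.set_printoptions(precision=4,suppress=True)
for c in('scene','top'):
    cv2.imwrite(f'pics/{c}0.png',camera(c)); print(c,np.array(camera_info(c)['extrinsics']),camera_info(c)['fx'])
for q in ['stand','outer_tube','clip','lamp_centre','switch_tip','pedestal','pot','button_near_tip','button_far_tip','jar','spray','stakes']:
    for c in('scene','top'):
        r=pinpoint(q,c); print(q,c,[(np.round(x['xy'],1),round(x['conf'],2)) for x in r[:2]])
print(read_state())
E
```

```text
scene [[ 0.8641  0.2875 -0.4132  1.0548]
 [ 0.503  -0.5235  0.6877 -0.8526]
 [-0.0186 -0.8021 -0.5969  0.8578]
 [ 0.      0.      0.      1.    ]] 456.3598616606503
top [[-0.0155 -0.9833  0.1816  0.3339]
 [-0.9998  0.0126 -0.0172 -0.0299]
 [ 0.0146 -0.1818 -0.9832  1.3956]
 [ 0.      0.      0.      1.    ]] 496.9348596121774
stand scene [(array([355.1, 241.2]), 0.76), (array([288.2, 260.9]), 0.71)]
stand top [(array([235.8, 240.8]), 0.91)]
outer_tube scene [(array([329.8, 207.4]), 0.84)]
outer_tube top [(array([283. , 228.1]), 0.92), (array([445.5, 285.3]), 0.42)]
clip scene []
clip top []
lamp_centre scene [(array([286.2, 259.6]), 0.94)]
lamp_centre top [(array([354.2, 238.4]), 0.71)]
switch_tip scene []
switch_tip top [(array([270. , 168.1]), 0.4), (array([151.6, 267.7]), 0.37)]
pedestal scene [(array([384.3, 205.6]), 0.63)]
pedestal top [(array([159.9, 244.5]), 0.69), (array([371.8, 246.1]), 0.19)]
pot scene [(array([274.6, 316.1]), 0.74), (array([355.1, 239.1]), 0.42)]
pot top [(array([376.1, 245.3]), 0.82)]
button_near_tip scene []
button_near_tip top []
button_far_tip scene [(array([327.4, 206.5]), 0.42)]
button_far_tip top []
jar scene [(array([191.4, 364. ]), 0.84)]
jar top [(array([448.2, 285.5]), 0.7)]
spray scene []
spray top [(array([465.5, 242. ]), 0.9)]
stakes scene [(array([409.8, 280. ]), 0.87)]
stakes top [(array([269.8, 169.8]), 0.7)]
{'time': 1.3, 'joint_positions': array([ 1.0804,  0.3322, -0.0647,  1.4601,  0.0215,  1.3499, -0.0885]), 'joint_vel': array([ 0.0012, -0.0002,  0.0013,  0.0007,  0.0001, -0.0004,  0.0004]), 'joint_torque': array([  0.0003, -62.3036,   0.0246, -39.0118,  -0.0611,   0.0316,
         0.    ]), 'ee_pos': array([ 0.2819, -0.5578,  0.2009]), 'eef_rot': array([ 0.8517, -0.524 ,  0.    , -0.    ]), 'ft_force': array([ 0.6443, -0.8448,  0.072 ]), 'torque': array([-0.0584,  0.0156,  0.0009]), 'width': 0.08717903536535931}
```

View pics/scene0.png

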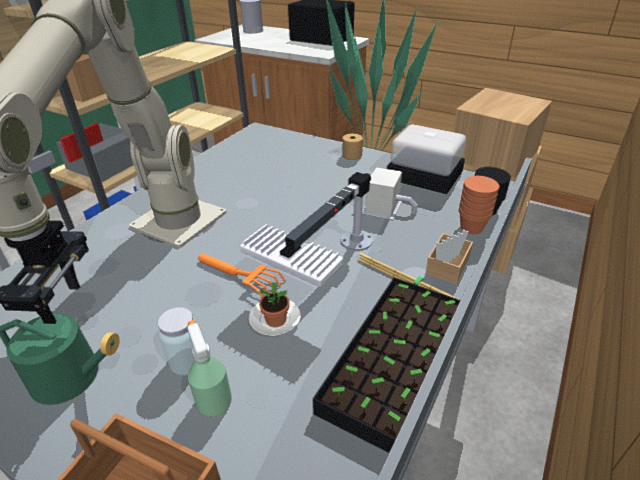

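View pics/top0.png

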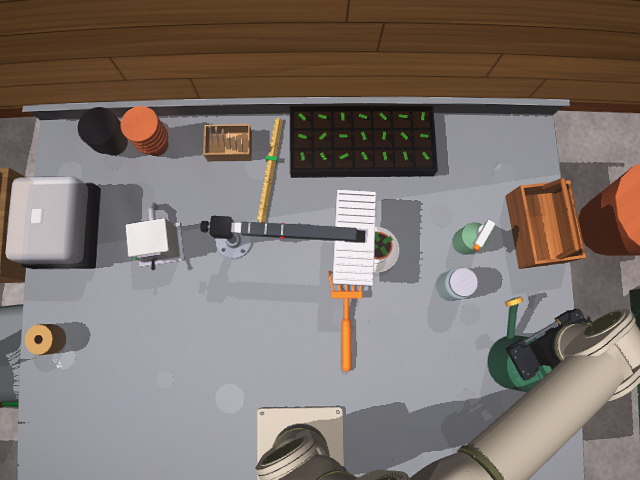

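The scene view shows the boom from the head at (358,185) to the lamp at (290,245), with a red button near (337,210). In the top view the boom runs from (215,228) to (365,236), the red buttons are at (282,236), and the toggle is near (152,265) at the pedestal's front.

```bash
python3 - <<'E'
import cv2,numpy as np
t=cv2.imread('pics/top0.png');s=cv2.imread('pics/scene0.png')
a=cv2.resize(t[195:285,110:310],(800,360),interpolation=cv2.INTER_CUBIC)
b=cv2.resize(s[160:250,270:430],(800,450),interpolation=cv2.INTER_CUBIC)[:, :]
b=cv2.resize(b,(426,240)); 
cv2.imwrite('pics/c1.png',a); cv2.imwrite('pics/c2.png',cv2.resize(s[160:270,270:430],(800,550),interpolation=cv2.INTER_CUBIC))
for n,im in(('top',t),('scene',s)):
    h=im.astype(int);m=(h[...,2]>110)&(h[...,1]<60)&(h[...,0]<60)
    if n=='top': m[:, :200]=0;m[:,330:]=0
    k,l,st,c=cv2.connectedComponentsWithStats(m.astype('uint8'))
    print(n,[(st[i].tolist(),c[i].round(1)) for i in range(1,k)])
E
```

```text
top [([283, 223, 1, 1, 1], array([283., 223.])), ([280, 236, 5, 3, 8], array([281.9, 236.9]))]
scene [([84, 123, 14, 7, 30], array([ 90.1, 126.2])), ([60, 133, 17, 29, 245], array([ 68.2, 147.7])), ([98, 133, 1, 1, 1], array([ 98., 133.])), ([334, 209, 4, 3, 9], array([335.3, 210.1]))]
```

View pics/c1.png

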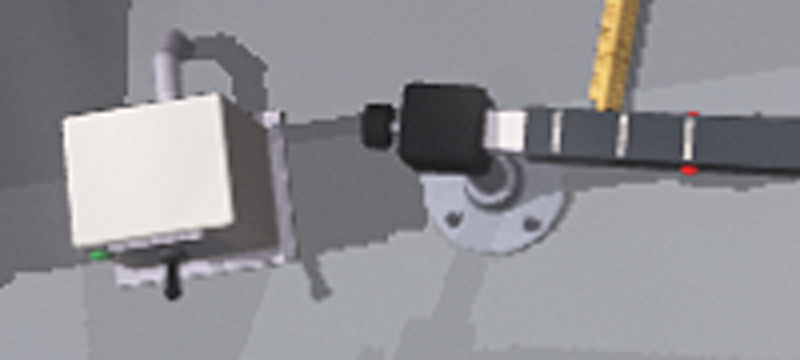

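View pics/c2.png

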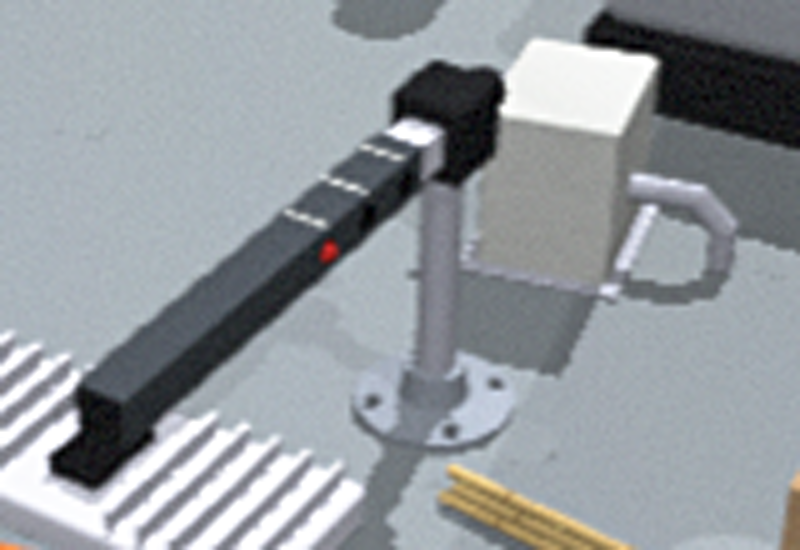

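```bash
python3 - <<'E'
from h import *
np.set_printoptions(precision=4,suppress=True)
for n,uv,z in[('near',(281.9,237.2),.2),('far',(283,223.2),.2),('l0',(282,229.5),.215),('l1',(265.5,229),.215),('l2',(248.7,228),.215),('tip',(153,268),.089),('tubeend_in_up',(241.5,222),.215),('..lo',(241.5,234),.215),('ped topcorner',(126,224.7),.12),('',(165,219),.12),('',(168.5,249.5),.12),('',(129.5,256.5),.12),
 ('lampc',(354.2,238.4),.16)]:
    print(n,atz('top',uv,z))
print('far scene',atz('scene',(335.6,210.1),.2))
print(atz('scene',(270+305/5,160+216/5),.215),atz('scene',(270+343/5,160+185/5),.215),atz('scene',(270+382/5,160+151/5),.215))
# tube edges fit
t=cv2.imread('pics/top0.png').astype(int)
for u in (290,300,310,320,330):
    print(u,t[214:248,u].sum(1).tolist())
E
```

```text
near [0.5485 0.0326 0.2   ]
far [0.5834 0.0297 0.2   ]
l0 [0.5648 0.0315 0.215 ]
l1 [0.5665 0.0714 0.215 ]
l2 [0.5695 0.1122 0.215 ]
tip [0.4895 0.3828 0.089 ]
tubeend_in_up [0.5846 0.1298 0.215 ]
..lo [0.5549 0.1295 0.215 ]
ped topcorner [0.6018 0.4512 0.12  ]
 [0.6157 0.3462 0.12  ]
 [0.534  0.3336 0.12  ]
 [0.5166 0.4372 0.12  ]
lampc [ 0.5503 -0.1481  0.16  ]
far scene [0.5821 0.0325 0.2   ]
[0.5666 0.0356 0.215 ] [0.5696 0.0723 0.215 ] [0.5717 0.1137 0.215 ]
290 [467, 507, 503, 501, 498, 502, 500, 498, 505, 476, 213, 244, 247, 249, 251, 248, 249, 247, 251, 252, 253, 242, 138, 143, 246, 350, 339, 372, 511, 505, 503, 505, 504, 508]
300 [503, 505, 503, 502, 499, 501, 499, 505, 496, 418, 282, 242, 248, 260, 248, 252, 251, 253, 255, 256, 261, 250, 236, 114, 184, 356, 339, 375, 516, 505, 502, 506, 500, 504]
310 [503, 507, 503, 499, 503, 505, 503, 507, 505, 499, 414, 218, 245, 253, 256, 256, 255, 252, 254, 258, 253, 264, 260, 154, 140, 305, 526, 517, 507, 510, 509, 506, 511, 507]
320 [506, 505, 506, 502, 506, 503, 505, 503, 507, 507, 515, 484, 229, 249, 254, 259, 258, 251, 261, 258, 261, 260, 258, 242, 116, 218, 487, 517, 507, 510, 507, 511, 507, 485]
330 [503, 505, 504, 505, 505, 506, 505, 504, 503, 507, 511, 486, 288, 264, 249, 256, 260, 259, 260, 263, 260, 259, 267, 263, 177, 129, 271, 530, 509, 469, 466, 471, 475, 469]
```

```bash
python3 - <<'E'
from h import *
np.set_printoptions(precision=4,suppress=True)
g=cv2.cvtColor(cv2.imread('pics/top0.png'),cv2.COLOR_BGR2GRAY).astype(float)
up=[];lo=[]
def cross(c,lev,rev):
    for i in range(len(c)-1):
        if (c[i]-lev)*(c[i+1]-lev)<=0 and c[i]!=c[i+1]: return i+(lev-c[i])/(c[i+1]-c[i])
for u in range(244,332):
    if u in range(245,252) or u in range(262,269) or u in range(278,288): continue
    c=g[216:232,u]; a=cross(c,126,0)
    if a: up.append((u,216+a))
    c=g[228:246,u]; a=cross(c,62,0)
    if a: lo.append((u,228+a))
for n,e in(('up',up),('lo',lo)):
    P=np.array([atz('top',p,.215)[:2] for p in e]);
    k=np.polyfit(P[:,1],P[:,0],1)
    for _ in range(3):
        r=P[:,0]-np.polyval(k,P[:,1]);P=P[abs(r)<.003];k=np.polyfit(P[:,1],P[:,0],1)
    print(n,k,'x at y=.0325',np.polyval(k,.0325),len(P))
E
```

```text
up [0.0672 0.5791] x at y=.0325 0.5812491517928715 63
lo [0.0654 0.5484] x at y=.0325 0.5505269815437095 64
```

>>> {"fn": "carry_out", "kwargs": {
  "rows": [
    [-1,0,0,-1,-1],
    [-1,0,0,-1,-1],
    [-1,0,0,-1,-1],
    [-1,0,0,-1,-1],
    [-1,0,0,-0.5,-1],
    [-1,0,0,0,-1],
    [-1,0,0,0,-1],
    [-1,0,0,0,-1],
    [-1,0,0,0,-1],
    [-1,0,0,0,-1],
    [-1,0,0,0,-1],
    [-1,0,0,0,-1]
  ]
}}

```text
time: 2.3
ee_pos: [0.2816, -0.5572, 0.3429]
eef_rot: [1.0, -0.004, -0.0, 0.0]
ft_force: [-1.1, 0.8, 0.3]
width: 0.0872
```

>>> {"fn": "carry_out", "kwargs": {
  "rows": [
    [-1,0.47,-0.95,0,0.66],
    [-1,0.47,-0.95,0,0],
    [-1,0.47,-0.95,0,0],
    [-1,0.47,-0.95,0,0],
    [-1,0.47,-0.95,0,0],
    [-1,0.47,-0.95,0,0],
    [-1,0.47,-0.95,0,0],
    [-1,0.47,-0.95,0,0],
    [-1,0.47,-0.95,0,0],
    [-1,0.47,-0.95,0,0],
    [-1,0.47,-0.95,0,0],
    [-1,0.47,-0.95,0,0],
    [-1,0.47,-0.95,0,0],
    [-1,0.47,-0.95,0,0],
    [-1,0.47,-0.95,0,0],
    [-1,0.47,-0.95,0,0],
    [-1,0.47,-0.95,0,0],
    [-1,0.47,-0.95,0,0]
  ]
}}

```text
time: 3.8
ee_pos: [0.5715, -0.0446, 0.3419]
eef_rot: [0.999, -0.037, 0.001, 0.003]
ft_force: [0.9, -0.2, 0.1]
width: 0.0871
```

```bash
cat >> h.py <<'E'
def go(P):
    s=read_state();r=R.from_quat(s['eef_rot']);M=r.as_matrix()
    f=lambda v:np.round(v,4).tolist()
    print('t',round(s['time'],2),'pos',f(s['ee_pos']),'xaxis',f(M[:,0]),'F_tool',np.round(M.T@s['ft_force'],2),'w',round(s['width'],4),'j',f(s['joint_positions']))
    if P is not None: print('delta tool units',np.round(M.T@(np.array(P)-s['ee_pos'])/.03,3))
E
python3 -c "
from h import *
go([.566,.0325,.30])"
```

```text
t 3.8 pos [0.5715, -0.0446, 0.3419] xaxis [0.9973, -0.0741, 0.0015] F_tool [ 0.87  0.16 -0.12] w 0.0871 j [0.4977, 0.2359, -0.6207, 1.3276, 0.1424, 1.62, -0.1768]
delta tool units [-0.376 -2.556  1.382]
```

>>> {"fn": "carry_out", "kwargs": {
  "rows": [
    [-1,-0.12,-0.85,0.45,-0.09],
    [-1,-0.12,-0.85,0.45,0],
    [-1,-0.12,-0.85,0.45,0],
    [-1,0,0,0,0],
    [-1,0,0,0,0]
  ]
}}

```text
time: 4.22
ee_pos: [0.5673, 0.0449, 0.2989]
eef_rot: [1.0, -0.028, 0.001, 0.001]
ft_force: [0.9, -1.4, 0.9]
width: 0.0865
```

```bash
python3 - <<'E'
from h import *
go([.566,.0325,.195])
t=camera('top');s=camera('scene')
a=cv2.resize(t[180:290,180:340],(800,550),interpolation=cv2.INTER_CUBIC)
cv2.imwrite('pics/c3.png',a)
E
```

```text
t 4.22 pos [0.5673, 0.0449, 0.2989] xaxis [0.9985, -0.0551, 0.0019] F_tool [ 0.95  1.35 -0.9 ] w 0.0865 j [0.3991, 0.2361, -0.6741, 1.423, 0.1485, 1.5318, -0.322]
delta tool units [-0.028  0.411  3.464]
```

>>> {"fn": "carry_out", "kwargs": {
  "rows": [
    [-1,-0.02,0.3,0.6,0.1],
    [-1,0,0.1,0.6,0],
    [-1,0,0,0.6,0],
    [-1,0,0,0,0],
    [-1,0,0,0,0]
  ]
}}

```text
time: 4.73
ee_pos: [0.5686, 0.0259, 0.2471]
eef_rot: [0.999, -0.037, 0.004, 0.001]
ft_force: [0.0, -0.1, 1.6]
width: 0.0872
```

```bash
python3 - <<'E'
from h import *
go([.566,.0325,.195])
E
```

```text
t 4.73 pos [0.5686, 0.0259, 0.2471] xaxis [0.9973, -0.0734, 0.0081] F_tool [ 0.03  0.13 -1.61] w 0.0872 j [0.4284, 0.2432, -0.6601, 1.521, 0.1544, 1.4216, -0.3128]
delta tool units [-0.116 -0.219  1.736]
```

>>> {"fn": "carry_out", "kwargs": {
  "rows": [
    [-1,-0.1,-0.15,0.5,-0.08],
    [-1,0,0,0.5,0],
    [-1,0,0,0.5,0],
    [-1,0,0,0,0],
    [-1,0,0,0,0],
    [-1,0,0,0,0]
  ]
}}

```text
time: 5.23
ee_pos: [0.5703, 0.0272, 0.2093]
eef_rot: [0.999, -0.036, 0.009, 0.001]
ft_force: [-0.0, 0.4, 0.5]
width: 0.087
```

```bash
python3 - <<'E'
from h import *
go([.566,.0325,.195])
t=camera('top');s=camera('scene')
a=cv2.resize(t[180:290,180:340],(800,550),interpolation=cv2.INTER_CUBIC)
b=cv2.resize(s[150:250,280:400],(600,500),interpolation=cv2.INTER_CUBIC)
cv2.imwrite('pics/c4.png',b)
E
```

```text
t 5.23 pos [0.5703, 0.0272, 0.2093] xaxis [0.9972, -0.0722, 0.0172] F_tool [-0.03 -0.37 -0.54] w 0.087 j [0.4267, 0.2582, -0.6589, 1.5844, 0.1686, 1.3384, -0.3248]
delta tool units [-0.162 -0.167  0.475]
```

View pics/c4.png

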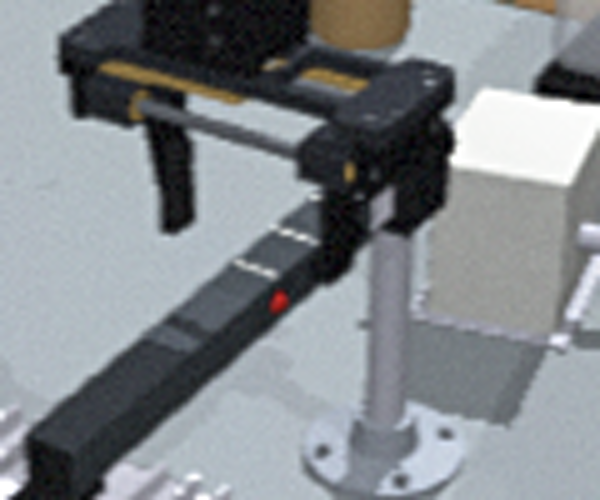

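>>> {"fn": "carry_out", "kwargs": {
  "rows": [
    [-1,-0.1,-0.1,0.25,-0.08],
    [-1,-0.1,-0.1,0.25,0],
    [-1,0,0,0,0],
    [-1,0,0,0,0]
  ]
}}

```text
time: 5.67
ee_pos: [0.5654, 0.0347, 0.1949]
eef_rot: [0.999, -0.032, 0.01, 0.001]
ft_force: [0.2, 0.8, 0.5]
width: 0.0871
```

```bash
python3 - <<'E'
from h import *
go([.566,.0325,.195])
print(proj('scene',[[.614,.0272,.195],[.585,.0325,.2]]))
E
```

```text
t 5.67 pos [0.5654, 0.0347, 0.1949] xaxis [0.9977, -0.0642, 0.0207] F_tool [ 0.14 -0.85 -0.48] w 0.0871 j [0.4219, 0.2548, -0.6644, 1.6197, 0.1701, 1.3039, -0.3331]
delta tool units [ 0.023  0.071 -0.004]
[[345.4748353  215.94150781]
 [336.59090587 210.39621383]]
```

>>> {"fn": "carry_out", "kwargs": {
  "force": 28,
  "rows": [
    [-1,0.03,0.05,0,0],
    [-1,0,0,0,0],
    [0,0,0,0,0],
    [0.3,0,0,0,0],
    [1,0,0,0,0],
    [1,0,0,0,0],
    [1,0,0,0,0],
    [1,0,0,0,0],
    [1,0,0,0,0]
  ]
}}

```text
time: 6.42
ee_pos: [0.5665, 0.0328, 0.1952]
eef_rot: [0.999, -0.032, 0.01, 0.001]
ft_force: [-0.1, 0.1, 0.4]
width: 0.0479
```

```bash
python3 - <<'E'
from h import *
go([.566,.0325,.195])
E
```

```text
t 6.42 pos [0.5665, 0.0328, 0.1952] xaxis [0.9977, -0.0643, 0.021] F_tool [-0.11 -0.11 -0.38] w 0.0479 j [0.4235, 0.2564, -0.6632, 1.6171, 0.1709, 1.3048, -0.3302]
delta tool units [-0.016  0.013  0.007]
```

Still closing; wait more.

>>> {"fn": "carry_out", "kwargs": {
  "rows": [
    [1,0,0,0,0],
    [1,0,0,0,0],
    [1,0,0,0,0],
    [1,0,0,0,0],
    [1,0,0,0,0],
    [1,0,0,0,0]
  ]
}}

```text
time: 6.92
ee_pos: [0.5665, 0.0329, 0.1952]
eef_rot: [0.999, -0.032, 0.01, 0.001]
ft_force: [1.0, -0.2, -0.3]
width: 0.0082
```

```bash
python3 - <<'E'
from h import *
go([.566,.0325,.195])
E
```

```text
t 6.92 pos [0.5665, 0.0329, 0.1952] xaxis [0.9977, -0.0642, 0.0209] F_tool [0.97 0.16 0.36] w 0.0082 j [0.4234, 0.2563, -0.6632, 1.6171, 0.1708, 1.3048, -0.3302]
delta tool units [-0.014  0.015  0.007]
```

```bash
python3 - <<'E'
from h import *
go(None)
t=camera('top');s=camera('scene')
a=cv2.resize(t[180:290,180:340],(800,550),interpolation=cv2.INTER_CUBIC)
b=cv2.resize(s[150:250,280:400],(600,500),interpolation=cv2.INTER_CUBIC)
cv2.imwrite('pics/c5.png',np.hstack([cv2.resize(a,(400,275)),cv2.resize(b,(330,275))]))
E
```

```text
t 6.92 pos [0.5665, 0.0329, 0.1952] xaxis [0.9977, -0.0642, 0.0209] F_tool [0.97 0.16 0.36] w 0.0082 j [0.4234, 0.2563, -0.6632, 1.6171, 0.1708, 1.3048, -0.3302]
```

View pics/c5.png

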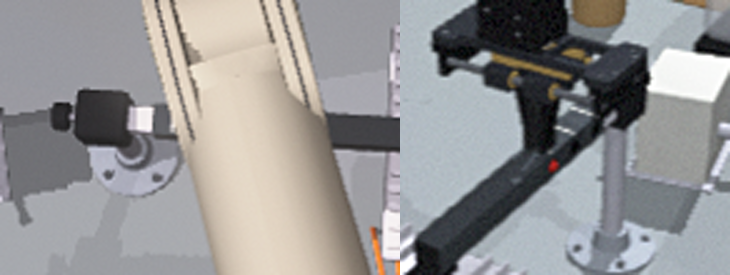

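```bash
python3 - <<'E'
from h import *
s=cv2.imread('pics/c5.png')
im=camera('scene')
for z in(.181,.2,.215,.23): print(z,proj('scene',[.5665,.0329,z]))
print(tri((335.6,210.2),(283,223.2)), tri((331,203.2),(282,229.5)), tri((270+343/5,160+185/5),(265.5,229)))
# head top corners etc
for n in('tip_reach',):
    try: print(tip_reach)
    except Exception as e: print(e)
b=cv2.resize(im[170:230,290:370],(800,600),interpolation=cv2.INTER_CUBIC);cv2.imwrite('pics/c6.png',b)
E
```

```text
0.181 [[330.4832078  214.47144416]]
0.2 [[330.47648988 208.47758564]]
0.215 [[330.47100121 203.66578726]]
0.23 [[330.46534325 198.78194924]]
(array([0.58327247, 0.0297893 , 0.20157543]), np.float64(0.00041790929067116016)) (array([0.5661532 , 0.03252997, 0.2160374 ]), np.float64(0.003827277433128815)) (array([0.5679446 , 0.07236296, 0.21408274]), np.float64(0.0029910145837884986))
0.014
```

View pics/c6.png

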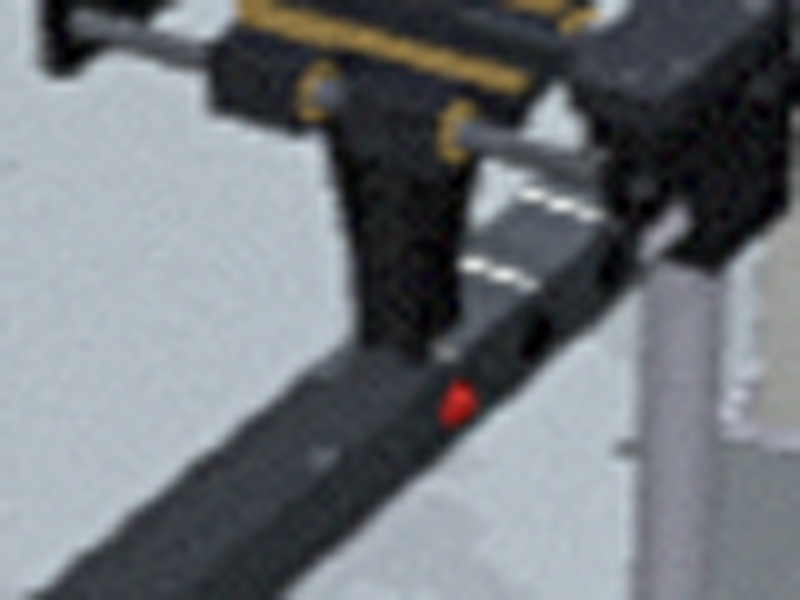

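```bash
python3 - <<'E'
from h import *
for z in(.195,.21,.225,.24): print(z,proj('scene',[[.5703-.0435-.007,.0272+.003,z],[.5703+.0435+.007,.0272-.003,z]]).round(1).tolist(), 'seen near (315,196.4) far tip (347,206)')
# initial: arm start tips in scene0?
for z in (.187,.22,.25): print(proj('scene',[[.2819-.45*.05,-.5578+.893*.05,z],[.2819+.45*.05,-.5578-.893*.05,z]]).round(1).tolist())
s=read_state();print(s)
E
```

```text
0.195 [[314.7, 206.0], [347.3, 217.2]] seen near (315,196.4) far tip (347,206)
0.21 [[314.6, 201.2], [347.4, 212.4]] seen near (315,196.4) far tip (347,206)
0.225 [[314.5, 196.4], [347.5, 207.4]] seen near (315,196.4) far tip (347,206)
0.24 [[314.4, 191.5], [347.7, 202.4]] seen near (315,196.4) far tip (347,206)
[[79.9, 299.3], [56.0, 335.3]]
[[74.7, 287.9], [49.7, 323.7]]
[[69.8, 277.1], [43.8, 312.6]]
{'time': 7.0667, 'joint_positions': array([ 0.42344272,  0.25631826, -0.66320342,  1.6170842 ,  0.17082806,
        1.30484091, -0.330244  ]), 'joint_vel': array([-0.00051901,  0.00059067, -0.00168802, -0.00016729, -0.00032431,
        0.00014746, -0.00081272]), 'joint_torque': array([-1.50666641e-03, -4.97236991e+01, -5.71833730e+00, -3.83928001e+01,
       -1.91690493e-02, -9.08003468e-02, -1.45925333e-03]), 'ee_pos': array([0.56648743, 0.03287785, 0.19525798]), 'eef_rot': array([ 0.99942638, -0.03218306,  0.01044383,  0.00144193]), 'ft_force': array([ 0.16525447, -0.43101055,  0.33550533]), 'torque': array([-0.01863901, -0.03556538, -0.01101451]), 'width': 0.0018124596233333244}
```

The fingers closed above the tube: in the picture the tips sit at about z 0.215, although the reported TCP z puts them at 0.181. So the reported height is about 33 mm too low, in both pictures. I'll reopen and go down by what the camera shows.

>>> {"fn": "carry_out", "kwargs": {
  "rows": [
    [-1,0,0,-0.1,0],
    [-1,0,0,-0.1,0],
    [-1,0,0,0,0],
    [-1,0,0,0,0],
    [-1,0,0,0,0],
    [-1,0,0,0,0],
    [-1,0,0,0,0],
    [-1,0,0,0,0],
    [-1,0,0,0,0],
    [-1,0,0,0,0],
    [-1,0,0,0,0]
  ]
}}

```text
time: 7.98
ee_pos: [0.5664, 0.0329, 0.202]
eef_rot: [0.999, -0.032, 0.01, 0.001]
ft_force: [-0.6, -0.9, -0.0]
width: 0.0673
```

```bash
python3 - <<'E'
from h import *
go([.566,.0325,.163])
E
```

```text
t 7.98 pos [0.5664, 0.0329, 0.202] xaxis [0.9977, -0.0643, 0.021] F_tool [-0.53  0.98 -0.  ] w 0.0673 j [0.4243, 0.2516, -0.6639, 1.6079, 0.1675, 1.3176, -0.3277]
delta tool units [-0.038  0.011  1.298]
```

>>> {"fn": "carry_out", "kwargs": {
  "rows": [
    [-1,0,0,0,0],
    [-1,0,0,0,0],
    [-1,-0.02,0,0.16,0],
    [-1,-0.02,0,0.16,0],
    [-1,-0.02,0,0.16,0],
    [-1,0,0,0.16,0],
    [-1,0,0,0.16,0],
    [-1,0,0,0.16,0],
    [-1,0,0,0,0],
    [-1,0,0,0,0]
  ]
}}

```text
time: 8.82
ee_pos: [0.5644, 0.0328, 0.1689]
eef_rot: [0.999, -0.032, 0.01, 0.001]
ft_force: [0.4, 0.5, -0.4]
width: 0.087
```

```bash
python3 - <<'E'
from h import *
go([.566,.0325,.163])
E
```

```text
t 8.82 pos [0.5644, 0.0328, 0.1689] xaxis [0.9977, -0.0642, 0.0194] F_tool [ 0.38 -0.56  0.41] w 0.087 j [0.4212, 0.2718, -0.6607, 1.657, 0.1823, 1.2548, -0.3399]
delta tool units [0.052 0.007 0.196]
```

>>> {"fn": "carry_out", "kwargs": {
  "rows": [
    [-1,0.025,0,0.09,0],
    [-1,0.025,0,0.09,0],
    [-1,0,0,0,0],
    [-1,0,0,0,0]
  ]
}}

```text
time: 9.15
ee_pos: [0.5664, 0.0327, 0.1632]
eef_rot: [0.999, -0.032, 0.01, 0.001]
ft_force: [-0.2, -0.9, 0.3]
width: 0.0867
```

```bash
python3 - <<'E'
from h import *
go([.566,.0325,.163])
im=camera('scene');cv2.imwrite('pics/c7.png',cv2.resize(im[170:230,290:370],(800,600),interpolation=cv2.INTER_CUBIC))
E
```

```text
t 9.15 pos [0.5664, 0.0327, 0.1632] xaxis [0.9977, -0.0643, 0.0199] F_tool [-0.17  0.9  -0.25] w 0.0867 j [0.4185, 0.2805, -0.6592, 1.6595, 0.1881, 1.2448, -0.3434]
delta tool units [-0.013  0.008  0.008]
```

View pics/c7.png

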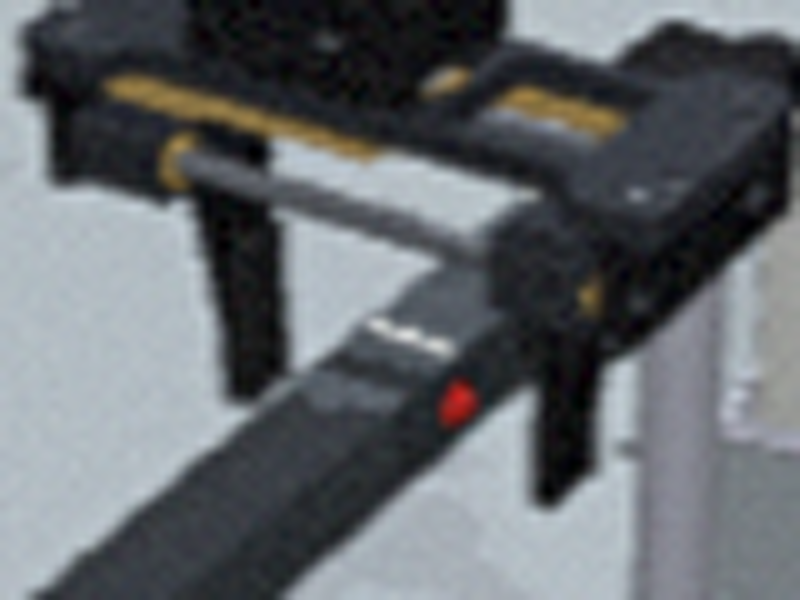

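The far fingertip is at pixel (345,220) and the near one at (314,210). Both work out to z ≈ 0.183, so the pads are level with the buttons. Closing now.

>>> {"fn": "carry_out", "kwargs": {
  "force": 28,
  "rows": [
    [1,0,0,0,0],
    [1,0,0,0,0],
    [1,0,0,0,0],
    [1,0,0,0,0],
    [1,0,0,0,0],
    [1,0,0,0,0],
    [1,0,0,0,0],
    [1,0,0,0,0],
    [1,0,0,0,0],
    [1,0,0,0,0],
    [1,0,0,0,0],
    [1,0,0,0,0]
  ]
}}

```text
time: 10.2
ee_pos: [0.5661, 0.0328, 0.1638]
eef_rot: [0.999, -0.032, 0.01, 0.001]
ft_force: [1.1, 0.3, -0.0]
width: 0.0303
```

```bash
python3 - <<'E'
from h import *
go([.566,.0325,.163])
E
```

```text
t 10.2 pos [0.5661, 0.0328, 0.1638] xaxis [0.9977, -0.0645, 0.0194] F_tool [ 1.12 -0.4   0.05] w 0.0303 j [0.4186, 0.2797, -0.6593, 1.6591, 0.1875, 1.2463, -0.3434]
delta tool units [-0.003  0.01   0.028]
```

>>> {"fn": "carry_out", "kwargs": {
  "rows": [
    [1,0,0.03,0,0],
    [1,0,0.03,0,0],
    [1,0,0.03,0,0]
  ]
}}

```text
time: 10.45
ee_pos: [0.5661, 0.0328, 0.1639]
eef_rot: [0.999, -0.031, 0.01, -0.0]
ft_force: [1.5, 4.3, -0.5]
width: 0.0296
```

```bash
python3 - <<'E'
from h import *
go([.566,.0325,.163])
E
```

```text
t 10.45 pos [0.5661, 0.0328, 0.1639] xaxis [0.9979, -0.0624, 0.0199] F_tool [ 1.18 -4.42  0.52] w 0.0296 j [0.4217, 0.279, -0.6599, 1.6599, 0.1838, 1.2445, -0.3378]
delta tool units [-0.004  0.009  0.029]
```

>>> {"fn": "carry_out", "kwargs": {
  "rows": [
    [1,0,0.05,0,0],
    [1,0,0.06,0,0],
    [1,0,0.07,0,0],
    [1,0,0.07,0,0]
  ]
}}

```text
time: 10.78
ee_pos: [0.566, 0.0305, 0.1638]
eef_rot: [1.0, -0.029, 0.011, -0.004]
ft_force: [3.0, 7.5, -1.5]
width: 0.0298
```

```bash
python3 - <<'E'
from h import *
go([.566,.0325,.163])
E
```

```text
t 10.78 pos [0.566, 0.0305, 0.1638] xaxis [0.9981, -0.058, 0.0209] F_tool [ 2.58 -7.6   1.6 ] w 0.0298 j [0.4309, 0.2769, -0.66, 1.6623, 0.1759, 1.2407, -0.3221]
delta tool units [-0.003 -0.066  0.028]
```

>>> {"fn": "carry_out", "kwargs": {
  "rows": [
    [1,0,0.075,0,0],
    [1,0,0.08,0,0],
    [1,0,0.08,0,0],
    [1,0,0.085,0,0]
  ]
}}

```text
time: 11.12
ee_pos: [0.5658, 0.0282, 0.1639]
eef_rot: [1.0, -0.026, 0.011, -0.008]
ft_force: [3.6, 10.6, -2.6]
width: 0.0301
```

```bash
python3 - <<'E'
from h import *
go([.566,.0325,.163])
E
```

```text
t 11.12 pos [0.5658, 0.0282, 0.1639] xaxis [0.9984, -0.0524, 0.0222] F_tool [  2.97 -10.74   2.89] w 0.0301 j [0.4425, 0.2745, -0.6605, 1.665, 0.165, 1.2359, -0.3023]
delta tool units [-0.003 -0.142  0.031]
```

>>> {"fn": "carry_out", "kwargs": {
  "force": 38,
  "rows": [
    [1,0,0.07,0,0.1],
    [1,0,0.08,0,0.1],
    [1,0,0.09,0,0.1],
    [1,0,0.09,0,0.1]
  ]
}}

```text
time: 11.45
ee_pos: [0.5659, 0.0283, 0.1639]
eef_rot: [0.999, -0.038, 0.012, -0.014]
ft_force: [4.5, 8.8, -2.5]
width: 0.0303
```

```bash
python3 - <<'E'
from h import *
go([.566,.0325,.163])
im=camera('scene');cv2.imwrite('pics/c8.png',cv2.resize(im[170:230,290:370],(800,600),interpolation=cv2.INTER_CUBIC))
E
```

```text
t 11.45 pos [0.5659, 0.0283, 0.1639] xaxis [0.9968, -0.0766, 0.0239] F_tool [ 3.76 -9.04  2.9 ] w 0.0303 j [0.4489, 0.2715, -0.6583, 1.668, 0.1518, 1.2295, -0.3142]
delta tool units [-0.01  -0.139  0.035]
```

View pics/c8.png

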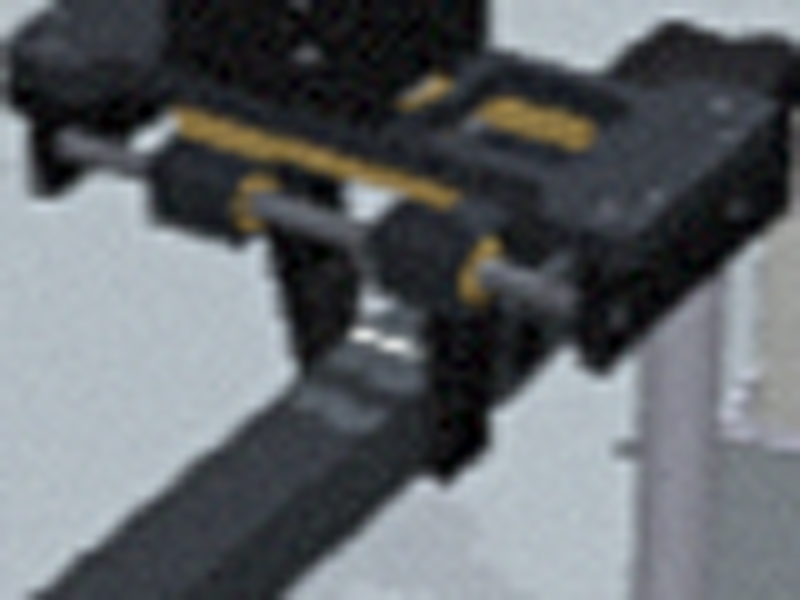

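>>> {"fn": "carry_out", "kwargs": {
  "rows": [
    [1,0,0.1,0,0],
    [1,0,0.1,0,0],
    [1,0,0.1,0,0],
    [1,0,0.1,0,0]
  ]
}}

```text
time: 11.83
ee_pos: [0.5661, 0.0285, 0.1639]
eef_rot: [0.999, -0.031, 0.014, -0.021]
ft_force: [4.8, 11.2, -2.9]
width: 0.0298
```

```bash
python3 - <<'E'
from h import *
go([.566,.0325,.163])
E
```

```text
t 11.83 pos [0.5661, 0.0285, 0.1639] xaxis [0.9976, -0.0632, 0.027] F_tool [  4.03 -11.35   3.45] w 0.0298 j [0.4609, 0.2689, -0.6613, 1.6716, 0.1375, 1.222, -0.2873]
delta tool units [-0.011 -0.13   0.037]
```

>>> {"fn": "carry_out", "kwargs": {
  "rows": [
    [1,0,0.13,0,0],
    [1,0,0.14,0,0]
  ]
}}

```text
time: 12.0
ee_pos: [0.5661, 0.0278, 0.164]
eef_rot: [0.999, -0.028, 0.015, -0.025]
ft_force: [3.9, 11.9, -1.9]
width: 0.0299
```

```bash
python3 - <<'E'
from h import *
go([.566,.0325,.163])
E
```

```text
t 12.0 pos [0.5661, 0.0278, 0.164] xaxis [0.998, -0.0565, 0.0286] F_tool [  3.12 -11.98   2.61] w 0.0299 j [0.4695, 0.2674, -0.6625, 1.6737, 0.1282, 1.218, -0.2703]
delta tool units [-0.011 -0.154  0.04 ]
```

>>> {"fn": "carry_out", "kwargs": {
  "rows": [
    [1,0,0.17,0,0.05],
    [1,0,0.18,0,0.05]
  ]
}}

```text
time: 12.17
ee_pos: [0.5657, 0.0229, 0.164]
eef_rot: [0.999, -0.029, 0.015, -0.028]
ft_force: [2.6, 6.8, 0.6]
width: 0.0299
```

```bash
python3 - <<'E'
from h import *
go([.566,.0325,.163])
E
```

```text
t 12.17 pos [0.5657, 0.0229, 0.164] xaxis [0.9978, -0.0595, 0.0292] F_tool [ 2.23 -6.98 -0.17] w 0.0299 j [0.4809, 0.2651, -0.66, 1.676, 0.1196, 1.2153, -0.2569]
delta tool units [-0.01  -0.317  0.05 ]
```

>>> {"fn": "carry_out", "kwargs": {
  "rows": [
    [1,0,0.08,0,0],
    [1,0,0.08,0,0],
    [1,0,0.08,0,0],
    [1,0,0.08,0,0]
  ]
}}

```text
time: 12.5
ee_pos: [0.5654, 0.0179, 0.164]
eef_rot: [0.999, -0.027, 0.016, -0.031]
ft_force: [2.7, 6.7, 0.3]
width: 0.03
```

```bash
cat >> h.py <<'E'
def lines():
    # white-line profile along the tube top, stand-frame: own y from buttons, over x in +-10 mm, both cameras
    for c in('scene','top'):
        g=cv2.cvtColor(camera(c),cv2.COLOR_BGR2GRAY).astype(np.float32)
        sy=np.arange(-.13,.13,.001); best=[]
        P=np.array([[.566+.066*y+x,.0325+y-.066*x,.215] for x in np.arange(-.009,.0091,.003) for y in sy])
        uv=proj(c,P).astype(np.float32)
        v=cv2.remap(g,uv[:,:1],uv[:,1:],cv2.INTER_LINEAR).reshape(-1,len(sy))
        m=np.median(v,0); k=[(round(float(sy[i])*1000),int(m[i])) for i in range(2,len(sy)-2) if m[i]==m[i-2:i+3].max() and m[i]-min(m[max(0,i-6)],m[min(len(sy)-1,i+6)])>25]
        print(c,k)
E
python3 - <<'E'
from h import *
go([.566,.0325,.163]); lines()
def camera(c,f=None): return cv2.imread(f'pics/{c}0.png')
import h;h.camera=camera;h.lines()
E
```

```text
t 12.5 pos [0.5654, 0.0179, 0.164] xaxis [0.998, -0.0548, 0.0302] F_tool [ 2.38 -6.84  0.19] w 0.03 j [0.4928, 0.2634, -0.6584, 1.6778, 0.1119, 1.2133, -0.2363]
delta tool units [-0.008 -0.482  0.064]
scene [(-52, 95), (-14, 160), (29, 105)]
top [(-115, 171), (3, 215), (14, 216), (17, 216), (62, 195), (87, 241), (112, 241), (120, 190)]
scene [(3, 182), (43, 181), (82, 173), (104, 255), (106, 255), (107, 255)]
top [(0, 184), (40, 185), (79, 192), (103, 240), (113, 239), (120, 187)]
```

>>> {"fn": "carry_out", "kwargs": {
  "rows": [
    [1,0,0.08,0,0.02],
    [1,0,0.08,0,0.02],
    [1,0,0.08,0,0.02],
    [1,0,0.08,0,0.02],
    [1,0,0.08,0,0.02],
    [1,0,0.08,0,0.02],
    [1,0,0.08,0,0.02],
    [1,0,0.08,0,0.02],
    [1,0,0.08,0,0.02],
    [1,0,0.08,0,0.02]
  ]
}}

```text
time: 13.43
ee_pos: [0.5645, 0.0043, 0.164]
eef_rot: [0.999, -0.03, 0.017, -0.036]
ft_force: [1.9, 6.2, 0.2]
width: 0.0305
```

```bash
python3 - <<'E'
from h import *
go([.566,.0325,.163]); lines()
E
```

```text
t 13.43 pos [0.5645, 0.0043, 0.164] xaxis [0.9977, -0.0602, 0.031] F_tool [ 1.58 -6.26  0.29] w 0.0305 j [0.5192, 0.2595, -0.6512, 1.6814, 0.0962, 1.2103, -0.2034]
delta tool units [-0.008 -0.937  0.103]
scene [(-67, 92), (-29, 175), (12, 107)]
top [(-21, 213), (-4, 216), (9, 165), (48, 191), (72, 243), (112, 240), (120, 189)]
```

>>> {"fn": "carry_out", "kwargs": {
  "rows": [
    [1,0,0.07,0,0.02],
    [1,0,0.07,0,0.02],
    [1,0,0.07,0,0.02],
    [1,0,0.07,0,0.02],
    [1,0,0.07,0,0.02]
  ]
}}

```text
time: 13.95
ee_pos: [0.5639, -0.0047, 0.164]
eef_rot: [0.999, -0.032, 0.017, -0.036]
ft_force: [0.8, 2.5, 2.7]
width: 0.0301
```

```bash
python3 - <<'E'
from h import *
go([.566,.0325,.163]); lines()
E
```

```text
t 13.95 pos [0.5639, -0.0047, 0.164] xaxis [0.9974, -0.0644, 0.0311] F_tool [ 0.69 -2.74 -2.52] w 0.0301 j [0.5312, 0.2578, -0.6457, 1.6824, 0.0933, 1.2106, -0.1896]
delta tool units [-0.012 -1.236  0.124]
scene [(-76, 95), (-37, 163), (2, 111)]
top [(-33, 214), (-20, 213), (-16, 219), (-1, 171), (39, 189), (63, 243), (113, 241), (120, 189)]
```

>>> {"fn": "carry_out", "kwargs": {
  "rows": [
    [1,0,0.05,0,0],
    [1,0,0.05,0,0]
  ]
}}

```text
time: 14.22
ee_pos: [0.5637, -0.008, 0.164]
eef_rot: [0.999, -0.032, 0.017, -0.036]
ft_force: [0.9, 8.3, 1.8]
width: 0.03
```

```bash
python3 - <<'E'
from h import *
go([.566,.0325,.163]); lines()
E
```

```text
t 14.22 pos [0.5637, -0.008, 0.164] xaxis [0.9974, -0.0647, 0.0312] F_tool [ 0.44 -8.43 -1.14] w 0.03 j [0.5357, 0.2573, -0.6439, 1.6826, 0.0923, 1.2108, -0.1834]
delta tool units [-0.011 -1.345  0.133]
scene [(-79, 94), (-40, 164), (-2, 116), (119, 101)]
top [(-39, 214), (-35, 216), (-21, 217), (-3, 172), (37, 183), (60, 245), (112, 240), (120, 189)]
```

>>> {"fn": "carry_out", "kwargs": {
  "rows": [
    [1,0,0.06,0,0],
    [1,0,0.06,0,0]
  ]
}}

```text
time: 14.48
ee_pos: [0.5637, -0.0079, 0.1641]
eef_rot: [0.999, -0.03, 0.017, -0.038]
ft_force: [0.2, 8.2, 1.9]
width: 0.0305
```

```bash
python3 - <<'E'
from h import *
go([.566,.0325,.163])
E
```

```text
t 14.48 pos [0.5637, -0.0079, 0.1641] xaxis [0.9976, -0.0616, 0.0317] F_tool [-0.27 -8.35 -1.27] w 0.0305 j [0.5392, 0.2573, -0.6447, 1.683, 0.0879, 1.2096, -0.1761]
delta tool units [-0.008 -1.342  0.138]
```

>>> {"fn": "carry_out", "kwargs": {
  "rows": [
    [1,0,0.085,0,0],
    [1,0,0.085,0,0]
  ]
}}

```text
time: 14.65
ee_pos: [0.5637, -0.0077, 0.1641]
eef_rot: [0.999, -0.028, 0.017, -0.041]
ft_force: [1.6, 10.3, 3.5]
width: 0.03
```

```bash
python3 - <<'E'
from h import *
go([.566,.0325,.163])
E
```

```text
t 14.65 pos [0.5637, -0.0077, 0.1641] xaxis [0.9978, -0.0579, 0.0324] F_tool [  1.07 -10.64  -2.55] w 0.03 j [0.544, 0.2573, -0.6455, 1.6834, 0.0813, 1.2081, -0.166]
delta tool units [-0.002 -1.336  0.146]
```

>>> {"fn": "carry_out", "kwargs": {
  "rows": [
    [1,0,0.085,0,0],
    [1,0,0,0,0],
    [1,0,-0.04,0,0],
    [1,0,-0.05,0,0],
    [1,0,-0.05,0,0],
    [1,0,-0.05,0,0]
  ]
}}

```text
time: 15.15
ee_pos: [0.5638, -0.0068, 0.1641]
eef_rot: [0.999, -0.03, 0.017, -0.04]
ft_force: [0.5, -2.3, 2.4]
width: 0.03
```

```bash
python3 - <<'E'
from h import *
go([.566,.0325,.163])
E
```

```text
t 15.15 pos [0.5638, -0.0068, 0.1641] xaxis [0.9976, -0.062, 0.0317] F_tool [ 0.69  2.03 -2.58] w 0.03 j [0.5407, 0.2574, -0.645, 1.6831, 0.0831, 1.2086, -0.1736]
delta tool units [-0.008 -1.306  0.142]
```

>>> {"fn": "carry_out", "kwargs": {
  "rows": [
    [1,0,-0.055,0,0],
    [1,0,-0.055,0,0],
    [1,0,-0.055,0,0]
  ]
}}

```text
time: 15.4
ee_pos: [0.564, -0.0039, 0.1641]
eef_rot: [0.999, -0.031, 0.017, -0.039]
ft_force: [-0.7, -7.8, 2.5]
width: 0.0297
```

```bash
python3 - <<'E'
from h import *
go([.566,.0325,.163])
E
```

```text
t 15.4 pos [0.564, -0.0039, 0.1641] xaxis [0.9974, -0.0641, 0.0315] F_tool [-0.17  7.57 -3.07] w 0.0297 j [0.5347, 0.2578, -0.6464, 1.6828, 0.0866, 1.2089, -0.1841]
delta tool units [-0.012 -1.208  0.131]
```

>>> {"fn": "carry_out", "kwargs": {
  "rows": [
    [1,0,-0.07,0,0],
    [1,0,-0.08,0,0],
    [1,0,-0.08,0,0]
  ]
}}

```text
time: 15.65
ee_pos: [0.5639, -0.0039, 0.164]
eef_rot: [0.999, -0.034, 0.016, -0.035]
ft_force: [-1.0, -10.8, 3.8]
width: 0.03
```

```bash
python3 - <<'E'
from h import *
go([.566,.0325,.163]); lines()
E
```

```text
t 15.65 pos [0.5639, -0.0039, 0.164] xaxis [0.9971, -0.0692, 0.0304] F_tool [-0.11 10.52 -4.55] w 0.03 j [0.5275, 0.2579, -0.6451, 1.6819, 0.0959, 1.2114, -0.1984]
delta tool units [-0.017 -1.211  0.119]
scene [(-75, 94), (-37, 156), (-9, 65), (2, 111), (11, 62)]
top [(-28, 214), (-14, 217), (1, 176), (40, 192), (65, 244), (112, 241), (120, 189)]
```

>>> {"fn": "carry_out", "kwargs": {
  "rows": [
    [1,0,-0.08,0,0],
    [1,0,0,0,0],
    [1,0,0,0,0],
    [-1,0,0,0,0],
    [-1,0,0,0,0],
    [-1,0,0,0,0],
    [-1,0,0,0,0],
    [-1,0,0,0,0],
    [-1,0,0,0,0],
    [-1,0,0,0,0],
    [-1,0,0,0,0],
    [-1,0,0,0,0],
    [-1,0,0,0,0]
  ]
}}

```text
time: 16.83
ee_pos: [0.5643, 0.0005, 0.1638]
eef_rot: [0.999, -0.033, 0.017, -0.036]
ft_force: [-1.0, 0.2, -0.0]
width: 0.0847
```

```bash
python3 - <<'E'
from h import *
go([.566,.0325,.3]); lines()
E
```

```text
t 16.83 pos [0.5643, 0.0005, 0.1638] xaxis [0.9972, -0.0677, 0.0309] F_tool [-1.01 -0.14  0.02] w 0.0847 j [0.5231, 0.2587, -0.6479, 1.6823, 0.0954, 1.2097, -0.2038]
delta tool units [ 0.125 -1.393 -4.451]
scene [(-50, 87), (-37, 172), (123, 67)]
top [(-27, 212), (-8, 218), (0, 165), (40, 183), (65, 243), (112, 240), (120, 189)]
```

>>> {"fn": "carry_out", "kwargs": {
  "rows": [
    [-1,0,0,-0.3,0],
    [-1,0,0,-0.4,0],
    [-1,0,0,-0.6,0],
    [-1,0,0,-0.8,0],
    [-1,0,0,-0.8,0],
    [-1,0,0,-0.8,0],
    [-1,0,0,-0.6,0],
    [1,0,0,0,0],
    [1,0,0,0,0]
  ]
}}

```text
time: 17.68
ee_pos: [0.5588, -0.009, 0.3069]
eef_rot: [0.999, -0.033, 0.019, -0.035]
ft_force: [0.7, -0.2, -1.0]
width: 0.0803
```

```bash
python3 - <<'E'
from h import *
go([.488,.381,.26]); lines()
E
```

```text
t 17.68 pos [0.5588, -0.009, 0.3069] xaxis [0.9971, -0.067, 0.0349] F_tool [0.66 0.25 1.04] w 0.0803 j [0.5489, 0.1729, -0.6494, 1.4702, 0.0386, 1.4873, -0.159]
delta tool units [ -3.279 -12.674   2.37 ]
scene [(-37, 180), (3, 172), (43, 162), (65, 255), (66, 255), (67, 255)]
top [(-18, 183), (-11, 190), (0, 196), (40, 178), (65, 240), (112, 238), (120, 184)]
```

>>> {"fn": "carry_out", "kwargs": {
  "rows": [
    [1,-0.2,-0.8,0,0],
    [1,-0.24,-0.9,0,0],
    [1,-0.24,-0.9,0,0],
    [1,-0.24,-0.9,0,0],
    [1,-0.24,-0.9,0,0],
    [1,-0.24,-0.9,0,0],
    [1,-0.24,-0.9,0,0],
    [1,-0.24,-0.9,0,0],
    [1,-0.24,-0.9,0,0],
    [1,-0.24,-0.9,0,0],
    [1,-0.2,-0.8,0,0],
    [1,-0.2,-0.6,0,0],
    [1,0,0,0,0],
    [1,0,0,0,0]
  ]
}}

```text
time: 18.95
ee_pos: [0.487, 0.3145, 0.312]
eef_rot: [0.999, -0.035, 0.007, -0.033]
ft_force: [-0.3, -0.8, -0.2]
width: 0.0003
```

```bash
python3 - <<'E'
from h import *
go([.488,.381,.16])
E
```

```text
t 18.95 pos [0.487, 0.3145, 0.312] xaxis [0.9975, -0.0697, 0.0115] F_tool [-0.2   0.83  0.18] w 0.0003 j [0.0861, 0.255, -0.8646, 1.4095, 0.1575, 1.5084, -0.8316]
delta tool units [-0.181 -1.876  5.199]
```

>>> {"fn": "carry_out", "kwargs": {
  "rows": [
    [1,-0.05,-0.6,0.3,0],
    [1,-0.05,-0.6,0.5,0],
    [1,-0.05,-0.5,0.6,0],
    [1,0,-0.2,0.6,0],
    [1,0,0,0.6,0],
    [1,0,0,0.6,0],
    [1,0,0,0.6,0],
    [1,0,0,0.5,0],
    [1,0,0,0,0],
    [1,0,0,0,0]
  ]
}}

```text
time: 19.78
ee_pos: [0.4924, 0.3698, 0.1752]
eef_rot: [0.999, -0.04, 0.004, -0.028]
ft_force: [-0.3, -0.2, 0.6]
width: 0.0004
```

```bash
python3 - <<'E'
from h import *
go([.488,.381,.12])
im=camera('scene');t=camera('top')
cv2.imwrite('pics/c9.png',np.hstack([cv2.resize(im[130:230,320:420],(400,400),interpolation=cv2.INTER_CUBIC),cv2.resize(t[210:310,110:210],(400,400),interpolation=cv2.INTER_CUBIC)]))
print(proj('scene',[.488,.381,.12]),proj('top',[.488,.381,.12]))
E
```

```text
t 19.78 pos [0.4924, 0.3698, 0.1752] xaxis [0.9967, -0.0808, 0.0066] F_tool [-0.25  0.23 -0.6 ] w 0.0004 j [-0.0438, 0.4142, -0.842, 1.5315, 0.288, 1.2865, -0.9909]
delta tool units [-0.189 -0.256  1.858]
[[360.18725449 172.46019652]] [[150.01461421 267.17041705]]
```

View pics/c9.png

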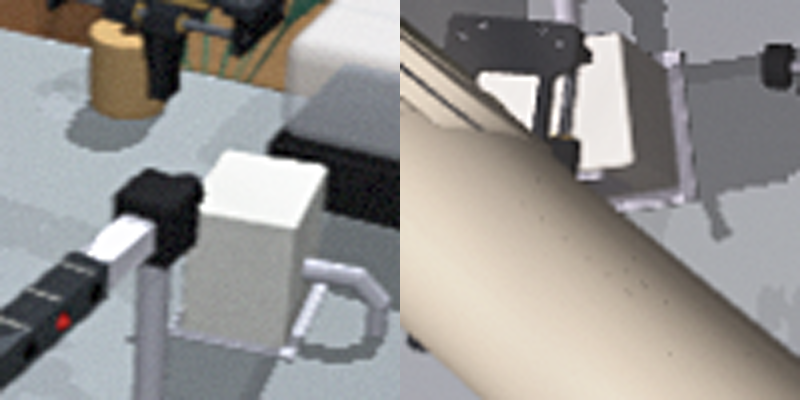

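```bash
python3 - <<'E'
from h import *
for z in(.16,.18,.195,.21): print(z,proj('scene',[.4924,.3698+.001,z]))
E
```

```text
0.16 [[360.49502174 163.25171747]]
0.18 [[360.72703691 157.71507577]]
0.195 [[360.90323869 153.50490089]]
0.21 [[361.08134837 149.2443566 ]]
```

>>> {"fn": "carry_out", "kwargs": {
  "rows": [
    [1,-0.1,-0.15,0.3,0],
    [1,-0.1,-0.12,0.3,0],
    [1,0,0,0.3,0],
    [1,0,0,0.3,0],
    [1,0,0,0.2,0],
    [1,0,0,0,0],
    [1,0,0,0,0]
  ]
}}

```text
time: 20.47
ee_pos: [0.4883, 0.3831, 0.1328]
eef_rot: [0.999, -0.04, 0.007, -0.029]
ft_force: [0.4, -0.4, -0.5]
width: 0.0007
```

```bash
python3 - <<'E'
from h import *
go([.488,.381,.09])
E
```

```text
t 20.47 pos [0.4883, 0.3831, 0.1328] xaxis [0.9967, -0.0809, 0.0106] F_tool [0.45 0.41 0.5 ] w 0.0007 j [-0.0769, 0.4545, -0.8291, 1.5768, 0.3246, 1.2081, -1.0346]
delta tool units [-0.018  0.153  1.42 ]
```

>>> {"fn": "carry_out", "kwargs": {
  "rows": [
    [1,0,0.05,0.25,0],
    [1,0,0,0.3,0],
    [1,0,0,0.3,0],
    [1,0,0,0.3,0],
    [1,0,0,0.2,0],
    [1,0,0,0,0],
    [1,0,0,0,0]
  ]
}}

```text
time: 21.05
ee_pos: [0.4891, 0.3835, 0.0876]
eef_rot: [0.999, -0.041, 0.006, -0.029]
ft_force: [0.3, -0.6, 0.0]
width: 0.0003
```

```bash
python3 - <<'E'
from h import *
go([.488,.382,.06])
E
```

```text
t 21.05 pos [0.4891, 0.3835, 0.0876] xaxis [0.9966, -0.0816, 0.0104] F_tool [ 0.38  0.53 -0.07] w 0.0003 j [-0.0931, 0.4992, -0.8081, 1.621, 0.3614, 1.131, -1.0586]
delta tool units [-0.042  0.106  0.913]
```

>>> {"fn": "carry_out", "kwargs": {
  "rows": [
    [1,0,0.04,0.15,0],
    [1,0,0.04,0.15,0],
    [1,0,0,0.15,0],
    [1,0,0,0.15,0]
  ]
}}

```text
time: 21.38
ee_pos: [0.4894, 0.3827, 0.0698]
eef_rot: [0.999, -0.041, 0.007, -0.03]
ft_force: [-9.6, -6.8, 17.1]
width: 0.0002
```

```bash
python3 - <<'E'
from h import *
go([.488,.382,.058])
E
```

```text
t 21.38 pos [0.4894, 0.3827, 0.0698] xaxis [0.9966, -0.0815, 0.0115] F_tool [ -8.86   6.55 -17.66] w 0.0002 j [-0.0977, 0.5161, -0.7993, 1.6393, 0.3763, 1.0985, -1.067]
delta tool units [-0.048  0.052  0.391]
```

>>> {"fn": "carry_out", "kwargs": {
  "rows": [
    [1,0,0,0.03,0]
  ]
}}

```text
time: 21.47
ee_pos: [0.4889, 0.3828, 0.069]
eef_rot: [0.999, -0.041, 0.007, -0.029]
ft_force: [-3.7, -5.9, 11.0]
width: 0.0009
```

```bash
python3 - <<'E'
from h import *
go([.488,.382,.058]); print(read_state()['torque'])
im=camera('scene');
for q in('switch_tip','switch'):
  for c in('scene','top'):
    if c=='top':camera(c)
    print(q,c,[(np.round(x['xy'],1),round(x['conf'],2)) for x in pinpoint(q,c)[:2]])
E
```

```text
t 21.47 pos [0.4889, 0.3828, 0.069] xaxis [0.9966, -0.0813, 0.011] F_tool [ -3.13   5.51 -11.41] w 0.0009 j [-0.0985, 0.5169, -0.7991, 1.64, 0.377, 1.0979, -1.068]
delta tool units [-0.032  0.051  0.364]
[-0.92188257  0.86350832  0.08246535]
switch_tip scene [(array([278.6, 320.6]), 0.31)]
switch_tip top []Traceback (most recent call last):
  File "<stdin>", line 7, in <module>
ValueError: it knows: button_far_tip, button_near_tip, clip, jar, lamp_centre, outer_tube, pedestal, pot, rake, saucer, spray, stakes, stand, switch_tip
```

>>> {"fn": "carry_out", "kwargs": {
  "rows": [
    [1,0,0,0.08,0],
    [1,0,0,0.1,0],
    [1,0,0,0.1,0]
  ]
}}

```text
time: 21.92
ee_pos: [0.4888, 0.3836, 0.0615]
eef_rot: [0.999, -0.04, 0.007, -0.029]
ft_force: [-0.6, -0.9, 0.6]
width: 0.0002
```

```bash
python3 - <<'E'
from h import *
go([.488,.382,.058]); print(read_state()['torque'])
E
```

```text
t 21.92 pos [0.4888, 0.3836, 0.0615] xaxis [0.9967, -0.0809, 0.0118] F_tool [-0.5  0.9 -0.7] w 0.0002 j [-0.1036, 0.5253, -0.7945, 1.646, 0.3847, 1.0849, -1.0738]
delta tool units [-0.022  0.063  0.112]
[-0.16056394  0.003717   -0.02791482]
```

>>> {"fn": "carry_out", "kwargs": {
  "rows": [
    [1,0,0,-0.3,0],
    [1,0,0,-0.5,0],
    [1,0,0,-0.8,0],
    [1,0,0,-0.9,0],
    [1,0,0,-0.9,0],
    [1,0,0,-0.9,0],
    [1,0,0,-0.9,0],
    [1,-0.9,0,-0.5,0],
    [1,-0.9,0,0,0],
    [1,-0.9,0,0,0],
    [1,-0.9,0,0,0],
    [1,0,0,0,0],
    [1,0,0,0,0]
  ]
}}

```text
time: 23.0
ee_pos: [0.3741, 0.384, 0.2533]
eef_rot: [0.999, -0.039, 0.012, -0.033]
ft_force: [1.3, -0.4, -0.1]
width: 0.0006
```

```bash
python3 - <<'E'
from h import *
go(None)
t=camera('top');im=camera('scene')
cv2.imwrite('pics/c10.png',np.hstack([cv2.resize(t[200:300,110:290],(540,300),interpolation=cv2.INTER_CUBIC),cv2.resize(im[180:270,280:350],(234,300),interpolation=cv2.INTER_CUBIC)]))
lines()
print([(q['xy'],q['conf']) for q in pinpoint('switch_tip','top')])
for c in('pot','jar','stakes','spray','rake'):
    print(c,[(np.round(x['xy'],1),round(x['conf'],2)) for x in pinpoint(c,'top')[:1]])
E
```

```text
t 23.0 pos [0.3741, 0.384, 0.2533] xaxis [0.9966, -0.0796, 0.0211] F_tool [1.35 0.31 0.1 ] w 0.0006 j [0.0016, 0.1467, -0.9444, 1.6353, 0.1039, 1.3529, -1.0317]
scene [(-37, 180), (4, 172), (43, 160), (65, 255), (66, 255), (67, 255)]
top [(-39, 187), (0, 201), (40, 187), (65, 245), (112, 243), (120, 195)]
[([149.4, 269.3], 0.45)]
pot [(array([342.4, 308.7]), 0.62)]
jar [(array([448. , 284.7]), 0.98)]
stakes [(array([268. , 169.7]), 0.95)]
spray [(array([466. , 243.6]), 0.6)]
rake [(array([346.3, 309.9]), 0.74)]
```

View pics/c10.png

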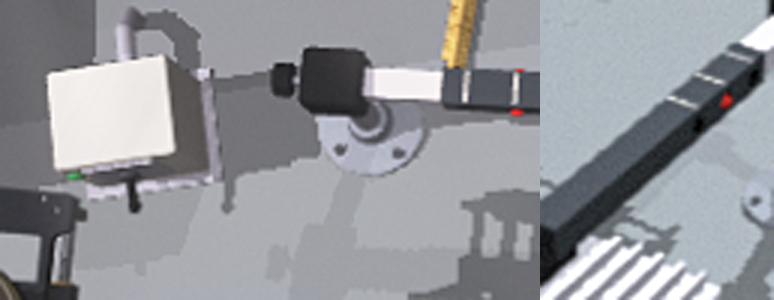

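```bash
python3 - <<'E'
from h import *
n=np.array([-.986,-.165,0]);p=np.array([.5215,.3845,.08])
for s in(.3,-.3): print(s,proj('top',p+.031*(np.cos(s)*n+np.sin(s)*np.array([0,0,1]))), 'lever mid',proj('top',p+.015*(np.cos(s)*n+np.sin(s)*np.array([0,0,1]))))
a=cv2.imread('pics/top0.png');b=camera('top')
for n,i in(('before',a),('now',b)):
    print(n);print(i[258:276,146:162].sum(2))
c=np.hstack([cv2.resize(i[235:285,125:175],(400,400),interpolation=cv2.INTER_CUBIC) for i in(a,b)])
cv2.imwrite('pics/c11.png',c)
E
```

```text
0.3 [[154.18154188 266.92059829]] lever mid [[154.0095719  261.54266154]]
-0.3 [[156.23415675 267.72037816]] lever mid [[155.0048665  261.96495752]]
before
[[239 239 237 245 273 258 227 203 177 148 174 226 236 236 238 239]
 [238 241 237 235 202 183 151 135 144 168 177 205 246 263 278 282]
 [236 244 238 235 196 161 124 112 153 262 309 420 499 506 508 512]
 [265 263 293 382 439 348 120 107 257 473 542 591 626 623 621 619]
 [522 530 538 569 585 427 105 106 300 567 631 620 620 631 631 636]
 [620 620 620 627 607 426 110 105 305 573 630 556 499 480 491 539]
 [619 625 642 649 565 359 118 114 228 467 551 483 430 395 406 445]
 [461 417 436 552 483 311 128 110 197 387 467 462 463 464 470 462]
 [429 401 396 470 457 326 125 114 189 380 477 463 466 466 466 463]
 [467 470 468 468 441 229 136 130 140 336 475 467 465 461 467 465]
 [464 462 464 475 444 212 127 119 109 312 477 465 462 464 465 466]
 [464 465 462 468 467 381 134 134 288 432 472 469 463 463 462 467]
 [467 468 465 464 469 465 405 407 435 472 464 461 465 468 466 464]
 [465 464 462 466 465 469 469 471 476 465 462 462 468 466 465 461]
 [462 
[... 773 characters left out ...]
 168 386 497 483 487 483 489]
 [447 416 417 474 478 492 440 156 135 175 390 503 487 487 487 481]
 [484 480 483 484 484 491 442 169 131 139 270 436 485 485 486 485]
 [482 482 484 478 484 491 434 132 138 116 166 382 496 482 481 484]
 [481 485 479 483 480 489 448 203 125 109 216 422 493 483 482 488]
 [479 484 487 478 481 484 459 290 144 161 336 476 489 485 482 483]
 [486 485 481 479 482 483 480 453 429 431 463 490 485 483 482 485]
 [485 480 481 479 481 483 483 487 490 495 486 485 486 481 484 483]
 [484 483 478 487 481 480 482 485 483 484 488 483 485 483 488 480]
 [483 481 478 479 480 481 478 481 484 481 483 485 483 489 477 489]
 [480 479 486 484 481 485 483 485 482 481 484 480 484 484 487 484]]
```

View pics/c11.png

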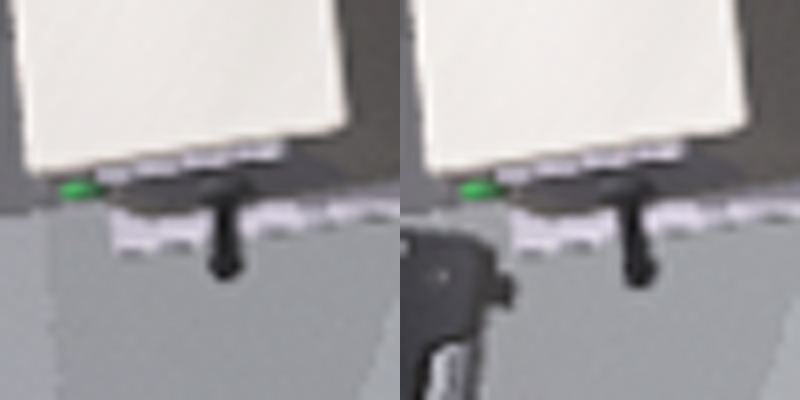

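The toggle tip moved by (+2,+1) px, as predicted for "down", and the bench got brighter. Both red buttons stand out in the middle hole pair. Handing in.

```bash
python3 -c "
from bench import *
print(close_job())"
```

```text
the job is handed in; nothing more can be done
None
```

The lamp is now one hole farther out and locked, and the light is on. I handed the job in at about 23 s; it reports no verdict.

- **Slide:** I squeezed both buttons flush and slid the tube outward. It came up against the popped-out buttons at about 10.6 N on the wrist, part of that being drag.
- **Lock test:** I pulled back at about 10.5 N and the tube held. The white lines show it about 40 mm farther out in both cameras, with both red buttons out in the middle holes.
- **Switch:** I pressed the toggle down. Its force fell away as it snapped over, its tip moved as expected for "down", and the bench got brighter. The wrist read about 20 N during the press, more than the 7 N given for the lever tip.
- **Disagreements:** The reported tool height read about 33 mm lower than where the fingertips really were. My first close therefore shut just above the tube without any noticeable force, and I corrected the height from the camera.
- **Bystanders:** The jar, stakes and spray bottle are within about 2 pixels of where they were. For the pot, the network gave a false position on the rake. The rake had no starting position to compare, and I did not look for the saucer. I did not move near any of them at low height.

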